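# Crank the tip rack to the green mark

### The arm

A 6-joint arm with a two-finger parallel gripper is mounted at the origin on the work surface. World frame = base frame: x ahead of the robot, y to its left, z up, the work surface at z = 0. Lengths are in m, angles in rad, forces in N, time in s.
With the tool pointing down it reaches from about 0.25 to 0.775 m from the base axis. Payload 4 kg.
Tool frame: the origin (TCP) lies at the very end of the fingers, on their centre line; the grasp point (between the pads) lies 19 mm behind it; x points along the fingers, y is the direction in which the jaws open and shut, and the axes are right-handed (so a half turn about x gives the same grasp; the last joint's range is limited). The gripper opens to 85 mm and grips with 20 to 120 N. Pads are 22 mm wide; open, the fingers measure 114 mm over their backs; the gripper's body (76 mm by 85 mm) begins 54 mm behind the grasp point. The pads swing forward as they close: fully open they stand 13 mm farther back than shut.
Start: joints at [-1.249, 0.087, 1.371, -0, 1.684, -0.103], TCP at [0.227, -0.501, 0.231] pointing down, gripper open.
Joint ranges: [-3.1, 3.1], [-0.76, 2.03], [0.27, 2.55], [-1.08, 4.22], [0.17, 2.65], [-2.57, 2.57]. Speed limits (rad/s): [2.79, 2.79, 3.14, 3.14, 3.14, 3.14].

### API

Orientations are given as a unit quaternion [w, x, y, z].
In Python, from cell import env gives the robot as it stands. The module is installed in compiled form; this text tells all that it offers.
- The arm moves only by the shell command python3 -m crank 'ROWS' [OPENING] [FORCE]. ROWS is JSON, a list of rows, each an object with "delta_pos": the shift along the world's x, y, z in mm, a list of three; "rotation": the turn, a rotation vector about the world's x, y, z in rad, a list of three. A call has 1 to 5 rows; each row shifts and turns the commanded pose from where the row before left it; what a row does not reach is not made up. A row lasts 1/12 s, in which the tool goes at most 41.7 mm and 7.16 degrees, less where a joint would pass 70% of its speed; a pose out of reach is approached as far as the arm can. A call is refused whole if a number of a shift passes 41.7 or a number of a turn 0.125, either way. A call with a gripper value outside its range is refused whole. OPENING is the opening, from -1 (shut) to 1 (fully open), so that 0 is half open, set as the call begins (- or left out, the last holds). The fingers move at their own pace and stop on an object; FORCE is the grip in N (left out, the last holds). Time passes only in rows, so rows that do not move let the fingers close. It gives the time, the measured TCP pose, the force and the opening at its end, in the units of the state.
- env.observe(): the state, without advancing time (a new reading comes with each control period).
- env.camera(name): name is "scene" or "top" or "wrist"; returns the picture (480x640x3 uint8, red, green, blue); there is no depth.
- env.get_calibration(name): a dict with "camera_matrix" (3x3 intrinsics, pixels), "position" and "orientation" of the camera in the world. Camera axes: x right, y down, z forward; pixel columns grow to the right and rows downward; lengths in m; the calibration is good to about 2 mm. The wrist camera is an equidistant fisheye: a pixel r from the principal point sees the ray r / f radians off the axis. A picture is of the moment at which its call begins: read the wrist's pose just before it. get_calibration takes no time and is no camera call; for the wrist camera it gives the pose at the moment of the call.
- env.sign_off(): hands the job in, once; it reports no verdict.
Trained networks look in the newest picture that a camera, given by its name, has taken for a name from the list of things; names that differ only in an ending like _2 or _b are one class to them, and where a whole thing is asked for, a point or a joint stands for the part that bears it (a point fixed in the world has none). Each returns a list of dicts, best first, with "score" (0 to 1); they miss things now and then, are a little off and sometimes report something else, mostly with a low value. They report only what shows in the picture. A call takes as long as a camera call.
- env.look_for(label, camera): "extent" ([centre column, centre row, width, height] in pixels, round what is visible of it).
- env.masks_of(label, camera): "pixels" (480x640 bool, what is visible of it) and "extent" ([centre column, centre row, width, height] in pixels, round what is visible of it).
The state is a dict: "time": time; "joint_pos": joint angles; "qd": joint speeds; "joint_efforts": joint torques, N m; "tcp_pos": TCP position; "tcp_rot": TCP orientation; "ft_force": force on the tool from outside, world axes, zero at the start; "ft_torque": the same for the moment, N m; "finger_gap": finger opening in m.
Only numpy, scipy, OpenCV 4.12 (cv2) and the standard library are available. Lean on these libraries where they do the work, as an engineer would, in place of code of your own. Each camera call takes 0.05 s, during which the arm holds its last target.

### The job

Turn the handwheel of the rack slide by its blue upright handle until the black pointer of the carriage that bears the yellow tip rack stands over the green mark on the scale (not the orange one), then let go. Move the carriage only by the wheel: do not touch the carriage or its rack.

Things in the scene. Friction and masses are not known exactly. Their poses are not given: they have to be found in the camera images.
- crank_handle (a point): Blue upright crank handle, 20 mm in diameter, 50 mm tall, revolving freely on its pin, on the black handwheel (125 mm across, its top 81 mm above the table). Point: on the handle's axis, half-way up, 110 mm above the table. It travels a level circle of 50 mm radius; 3 N turn it and it stays where left. Grip it from above at any yaw; the gripper need not turn as it goes round.
- wheel_axis (a point): Fixed point on the handwheel's upright axis, 110 mm above the table: the centre of the handle's circle. Its x axis points along the slide, from the wheel towards the carriage; z is up. Within 120 mm of it nothing but the handle stands higher than 90 mm.
- carriage: Carriage, 130 x 90 mm, bearing a yellow tip rack (top 87 mm above the table). Origin: centre of its underside, 30 mm up; its black pointer reaches out from its -y side in line with the origin. x runs along the slide, away from the wheel. One turn of the wheel moves it 60 mm: clockwise from above moves it away from the wheel, anticlockwise nearer. Stops 192 and 348 mm from the wheel's axis.
- green_mark: Green tab on the white scale, 20 mm along the slide, 30 mm across, 4 mm thick, fixed. Origin: centre of its underside, 22 mm above the table, 81 mm to the -y side of the slide's centre line; axes parallel to the carriage's. Pointer and mark agree when both origins agree along x. At the start 30 to 70 mm from the pointer, on either side; an orange tab lies on the other side.

How it is judged:
At the end, for the whole second after the job is handed in: The carriage is at rest with its pointer over the green mark: within 10 mm of the mark's centre along the slide (x of carriage in the frame of green_mark between -0.01 and 0.01 m and linear speed of carriage below 0.01 m/s); the robot touches nothing.
It fails at once if the robot touches the carriage or its rack (more than 1 N) (contact force between any of the fingers, the arm and carriage above 1 N).
It also fails if it takes over 45 s, if anything falls off the work surface, if the arm or the gripper's body presses on something with over 40 N, if the wrist force passes 120 N, or if a joint passes its speed limit or range.

## Working session

There is one attempt and no reset: what is moved stays moved. The work goes in short steps, Python scripts to look and compute and a shell command to move; the robot and the scene stay as the last step left them, time stands still between calls to the robot, and variables do not carry over. Pictures are saved under pics/ and viewed, and the job is handed in when it is done.

```bash
mkdir -p pics; cat > h.py <<'E'
import numpy as np,cv2
from scipy.spatial.transform import Rotation as R
from cell import env
def snap(n,f):
    im=env.camera(n); cv2.imwrite('pics/'+f,im[:,:,::-1]); return im
def toz(cal,px,z):
    K=np.array(cal['camera_matrix']);q=cal['orientation'];p=np.array(cal['position'])
    r=R.from_quat([q[1],q[2],q[3],q[0]])
    d=r.apply([(px[0]-K[0,2])/K[0,0],(px[1]-K[1,2])/K[1,1],1.0])
    return p+d*(z-p[2])/d[2]
E
python3 - <<'E'
from h import *
print(env.observe())
for n in('top','scene'):
    snap(n,n+'0.png'); c=env.get_calibration(n); print(n,c)
    for l in('crank_handle','carriage','green_mark'):
        for d in env.masks_of(l,n)[:3]:
            ys,xs=np.nonzero(d['pixels'])
            z={'crank_handle':.135,'carriage':.087,'green_mark':.026}[l]
            print(n,l,round(d['score'],2),np.round(d['extent'],1),xs.mean().round(1),ys.mean().round(1),toz(c,(xs.mean(),ys.mean()),z).round(4))
E
```

```text
{'time': 0.0, 'joint_pos': array([-1.24910688e+00,  8.79908513e-02,  1.37231025e+00, -2.19530679e-05,
        1.68357575e+00, -1.03106894e-01]), 'qd': array([-4.74863626e-04,  9.46176674e-04,  5.06740316e-04,  5.75563390e-04,
        1.60834776e-03, -6.57732761e-05]), 'joint_efforts': array([ 2.11483248e-04, -3.51866269e+01, -3.13273358e+01, -2.06483683e-04,
        1.07361257e-02,  1.32663928e-06]), 'tcp_pos': array([ 0.22649918, -0.50064065,  0.23009112]), 'tcp_rot': array([-0.14825862, -0.69112078, -0.14986247,  0.69131229]), 'ft_force': array([-0.158528  ,  0.03332375, -0.02260574]), 'ft_torque': array([ 0.03785597,  0.00998899, -0.04629419]), 'finger_gap': 0.08541978658607728}
top {'camera_matrix': array([[463.04892712,   0.        , 320.77150994],
       [  0.        , 463.04892712, 240.05360766],
       [  0.        ,   0.        ,   1.        ]]), 'position': array([0.52446886, 0.03914269, 0.84575295]), 'orientation': array([-0.01697339,  0.70797362, -0.70582532,  0.01720088])}
top crank_handle 0.95 [433.8 244.8  73.3  76.2] 432.3 246.4 [ 0.5495 -0.1324  0.135 ]
top carriage 0.58 [274.6 217.6  81.5  73.6] 274.8 218.9 [0.5958 0.1147 0.087 ]
top green_mark 0.6 [309.5 182.2  16.   20.5] 310.0 181.1 [0.6693 0.0584 0.026 ]
scene {'camera_matrix': array([[515.49790073,   0.        , 320.12779365],
       [  0.        , 515.49790073, 235.46908555],
       [  0.        ,   0.        ,   1.        ]]), 'position': array([1.00573634, 0.22879223, 0.61646608]), 'orientation': array([-0.18923492,  0.51890637,  0.77883905, -0.29721381])}
scene crank_handle 0.65 [214.7 193.9  80.   60. ] 216.9 193.5 [ 0.6029 -0.0996  0.135 ]
scene carriage 0.73 [366.9 281.6 112.1 103.7] 369.6 279.3 [0.6251 0.1281 0.087 ]
scene green_mark 0.76 [306.5 319.6  22.4  21.4] 308.0 316.7 [0.6714 0.0607 0.026 ]
```

View pics/top0.png

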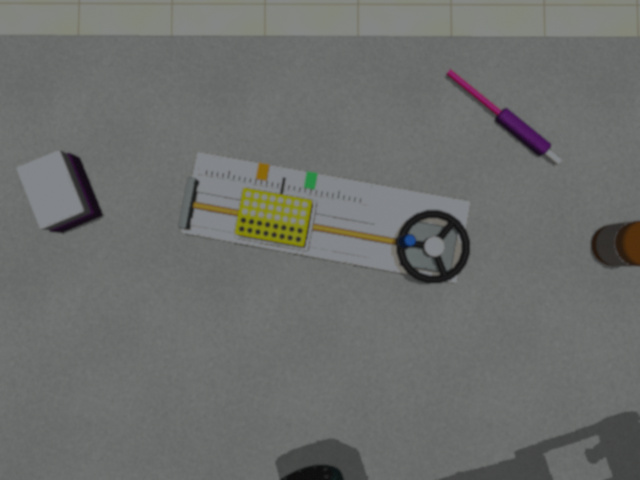

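View pics/scene0.png

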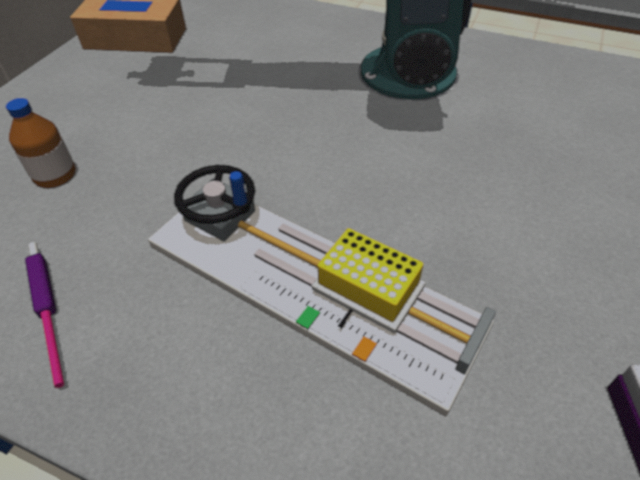

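```bash
python3 - <<'E'
from h import *
for n in('top','scene'):
    im=cv2.imread(f'pics/{n}0.png'); c=env.get_calibration(n)
    h=cv2.cvtColor(im,cv2.COLOR_BGR2HSV)
    b=cv2.inRange(h,(100,120,60),(125,255,255))
    box={'top':(390,460,200,290),'scene':(165,265,150,240)}[n]
    m=np.zeros_like(b); m[box[2]:box[3],box[0]:box[1]]=255
    b&=m; ys,xs=np.nonzero(b); print(n,'blue',len(xs),xs.mean(),ys.mean(),xs.min(),xs.max(),ys.min(),ys.max())
    for z in(.085,.11,.135): print(z,toz(c,(xs.mean(),ys.mean()),z).round(4))
    g=cv2.inRange(h,(50,100,60),(85,255,255)); l,_,st,ce=cv2.connectedComponentsWithStats(g)
    i=1+np.argmax(st[1:,4]); print('green',ce[i],toz(c,ce[i],.026).round(4))
    o=cv2.inRange(h,(10,150,100),(20,255,255)); 
    if n=='top': o[:150]=0;o[190:]=0;o[:,350:]=0
    else: o[:330]=0
    ys,xs=np.nonzero(o); print('orange',xs.mean(),ys.mean(),toz(c,(xs.mean(),ys.mean()),.026).round(4))
    k=(im.max(2)<60).astype(np.uint8)*255; 
    mm=np.zeros_like(b); bx={'top':(388,478,200,292),'scene':(165,262,158,232)}[n]; mm[bx[2]:bx[3],bx[0]:bx[1]]=255
    k&=mm; cs,_=cv2.findContours(k,cv2.RETR_EXTERNAL,cv2.CHAIN_APPROX_NONE); cc=max(cs,key=len)
    W=np.array([toz(c,p[0],.073)[:2] for p in cc]).astype(np.float32)
    (x,y),(a,bb),t=cv2.fitEllipse(W*1000); print('wheel',x,y,a,bb)
    big={'top':(170,480,140,290),'scene':(150,500,150,410)}[n]
    cv2.imwrite(f'pics/z_{n}.png',cv2.resize(im[big[2]:big[3],big[0]:big[1]],None,fx=2.2 if n=='scene' else 2.5,fy=2.2 if n=='scene' else 2.5,interpolation=cv2.INTER_CUBIC))
E
```

```text
top blue 118 409.3474576271187 240.14406779661016 404 415 234 246
0.085 [ 0.5616 -0.1067  0.085 ]
0.11 [ 0.5603 -0.102   0.11  ]
0.135 [ 0.5591 -0.0972  0.135 ]
green [310.33939394 179.84848485] [0.6716 0.0579 0.026 ]
orange 261.2352941176471 171.52941176470588 [0.6863 0.1456 0.026 ]
wheel 551.5424194335938 -147.75216674804688 119.24897003173828 120.92589569091797
scene blue 378 237.3015873015873 186.994708994709 230 245 171 204
0.085 [ 0.5373 -0.1123  0.085 ]
0.11 [ 0.5593 -0.0963  0.11  ]
0.135 [ 0.5813 -0.0803  0.135 ]
green [307.44486692 316.89353612] [0.6719 0.0602 0.026 ]
orange 382.79154929577464 345.70704225352114 [0.6744 0.1669 0.026 ]
wheel 556.1289672851562 -141.15811157226562 117.14710235595703 144.293701171875
```

View pics/z_top.png

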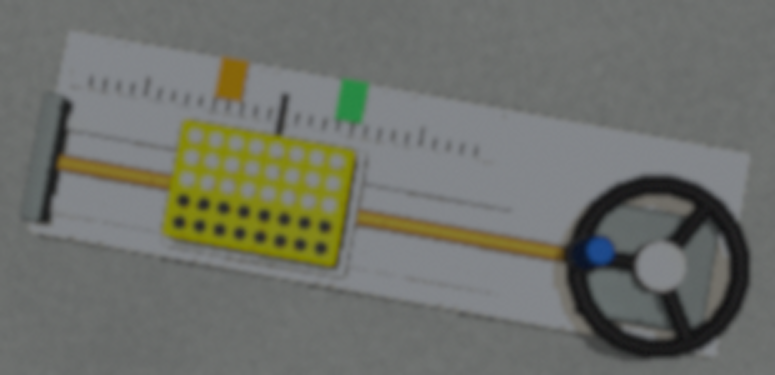

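View pics/z_scene.png

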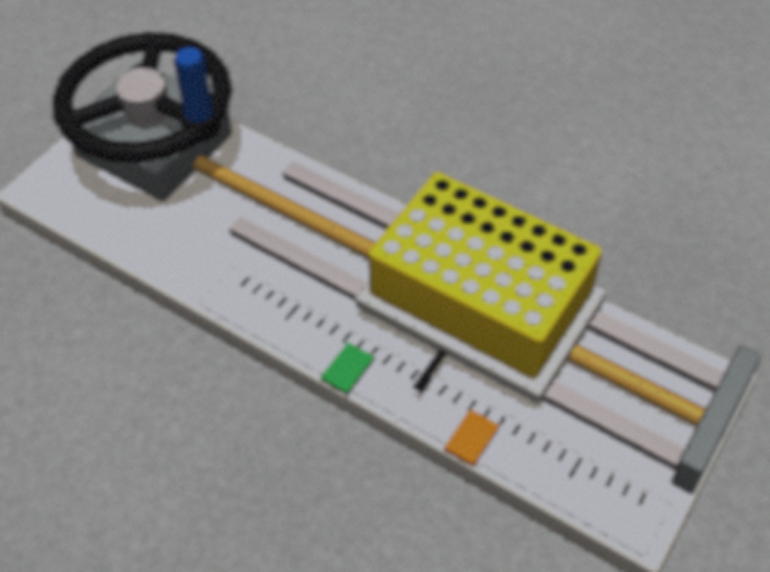

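```bash
python3 - <<'E'
from h import *
t=env.get_calibration('top');s=env.get_calibration('scene')
go=toz(t,(263.2,171.6),.026);gg=toz(t,(310.6,180.1),.026)
r1=toz(t,(170+65/2.5,140+162/2.5),.045);r2=toz(t,(170+560/2.5,140+252/2.5),.045)
so=toz(s,(364.5,348.6),.026);sg=toz(s,(307.6,316.9),.026)
for a,b in((gg,go),(r2,r1),(sg,so)): d=b-a;print(a.round(4),b.round(4),np.linalg.norm(d).round(4),np.degrees(np.arctan2(d[1],d[0])).round(2))
d=go-gg; u=d/np.linalg.norm(d)
hub=toz(t,(170+661/2.5,140+266/2.5),.085); print('hub',hub)
for z in(.026,.032,.036):
  tip=toz(t,(284.8,178),z);b=toz(t,(282,192.8),z); st=toz(s,(150+421/2.2,150+387/2.2),z);sb=toz(s,(150+441/2.2,150+353/2.2),z)
  print(z,tip.round(4),b.round(4),st.round(4),sb.round(4),'off',((tip-gg)@u).round(4),((b-gg)@u).round(4),((st-sg)@u).round(4),((sb-sg)@u).round(4))
E
```

```text
[0.6711 0.0574 0.026 ] [0.6861 0.1421 0.026 ] 0.086 79.94
[ 0.5623 -0.0878  0.045 ] [0.6239 0.2559 0.045 ] 0.3492 79.85
[0.6718 0.0604 0.026 ] [0.6873 0.1467 0.026 ] 0.0876 79.82
hub [ 0.5513928  -0.14787239  0.085     ]
0.026 [0.6748 0.1034 0.026 ] [0.6482 0.1083 0.026 ] [0.6675 0.1072 0.026 ] [0.6404 0.1098 0.026 ] off 0.046 0.0461 0.0453 0.0431
0.032 [0.6737 0.103  0.032 ] [0.6473 0.1077 0.032 ] [0.6709 0.1085 0.032 ] [0.6441 0.111  0.032 ] off 0.0453 0.0454 0.0472 0.045
0.036 [0.6729 0.1027 0.036 ] [0.6467 0.1074 0.036 ] [0.6732 0.1093 0.036 ] [0.6466 0.1118 0.036 ] off 0.0449 0.045 0.0484 0.0462
```

```bash
python3 -m crank '[{"delta_pos":[25,30,0],"rotation":[0,0,0]},{"delta_pos":[25,30,0],"rotation":[0,0,0]},{"delta_pos":[25,30,0],"rotation":[0,0,0]},{"delta_pos":[25,30,0],"rotation":[0,0,0]},{"delta_pos":[25,30,0],"rotation":[0,0,0]}]' 1 30
python3 -m crank '[{"delta_pos":[25,30,0],"rotation":[0,0,0]},{"delta_pos":[25,30,0],"rotation":[0,0,0]},{"delta_pos":[25,30,0],"rotation":[0,0,0]},{"delta_pos":[25,30,0],"rotation":[0,0,0]},{"delta_pos":[25,30,0],"rotation":[0,0,0]}]'
python3 -m crank '[{"delta_pos":[25,30,0],"rotation":[0,0,0]},{"delta_pos":[25,30,0],"rotation":[0,0,0]},{"delta_pos":[25,30,0],"rotation":[0,0,0]},{"delta_pos":[0,0,-20],"rotation":[0,0,0]},{"delta_pos":[0,0,0],"rotation":[0,0,0]}]'
python3 - <<'E'
from h import *
o=env.observe(); q=o['tcp_rot']; r=R.from_quat([q[1],q[2],q[3],q[0]]).as_matrix(); print(o['tcp_pos'],r.round(3))
snap('wrist','w1.png'); c=env.get_calibration('wrist'); print(c)
for d in env.masks_of('crank_handle','wrist')[:2]: print(d['score'],d['extent'])
E
```

```text
time: 0.82
tcp_pos: [0.3524, -0.3497, 0.2315]
tcp_rot: [0.149, 0.691, 0.149, -0.691]
ft_force: [0.7, 0.2, 0.8]
finger_gap: 0.0856
time: 1.23
tcp_pos: [0.4776, -0.1994, 0.2316]
tcp_rot: [0.149, 0.691, 0.149, -0.691]
ft_force: [-0.0, -0.5, -0.2]
finger_gap: 0.0854
time: 1.65
tcp_pos: [0.5512, -0.1087, 0.2077]
tcp_rot: [-0.149, -0.689, -0.151, 0.693]
ft_force: [-0.8, -0.4, -1.2]
finger_gap: 0.0855
[ 0.55120458 -0.10869626  0.20768992] [[-0.006  0.416 -0.909]
 [ 0.002 -0.909 -0.416]
 [-1.    -0.004  0.005]]
{'camera_matrix': array([[371.64829954,   0.        , 315.49895695],
       [  0.        , 371.64829954, 236.67816   ],
       [  0.        ,   0.        ,   1.        ]]), 'position': array([ 0.62135581, -0.07918833,  0.35055264]), 'orientation': array([ 0.12847729,  0.83071399, -0.53504194, -0.08448659])}
0.6 [358.9, 239.4, 152.5, 145.5]
```

View pics/w1.png

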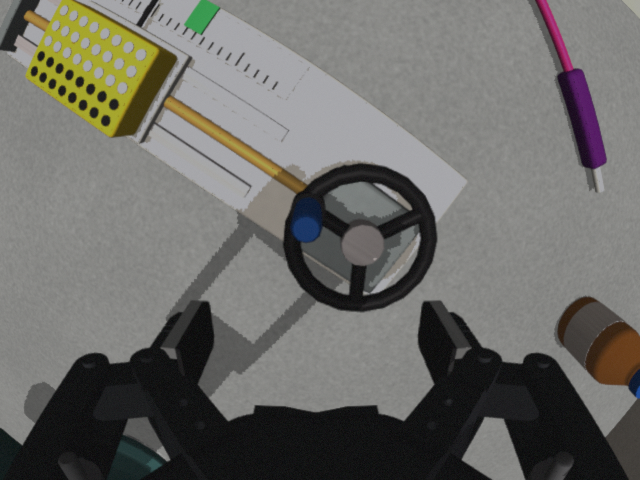

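```bash
cat >> h.py <<'E'
def fe(c,px,z):
    K=np.array(c['camera_matrix']);q=c['orientation'];p=np.array(c['position'])
    v=np.array([px[0]-K[0,2],px[1]-K[1,2]])/K[0,0];t=np.hypot(*v)
    d=R.from_quat([q[1],q[2],q[3],q[0]]).apply([*(v/t*np.sin(t)),np.cos(t)])
    return p+d*(z-p[2])/d[2]
E
python3 - <<'E'
from h import *
c=env.get_calibration('wrist')
print(fe(c,(307,229),.135),fe(c,(310,200),.085),fe(c,(363,244),.085))
im=cv2.imread('pics/w1.png');k=(im.max(2)<45).astype(np.uint8);k[:,:280]=0;k[312:]=0;k[:,440:]=0;k[:155]=0
b=cv2.inRange(cv2.cvtColor(im,cv2.COLOR_BGR2HSV),(100,120,40),(125,255,255));ys,xs=np.nonzero(b[180:260,270:340]);print(xs.min()+270,xs.max()+270,ys.min()+180,ys.max()+180)
cs,_=cv2.findContours(k,0,1);cc=max(cs,key=len)
W=np.array([fe(c,p[0],.074)[:2] for p in cc],np.float32)*1000;print(cv2.fitEllipse(cv2.convexHull(W)))
E
```

```text
[ 0.56078247 -0.10155405  0.135     ] [ 0.56803489 -0.099464    0.085     ] [ 0.55357104 -0.15018694  0.085     ]
290 321 197 241
((551.75634765625, -150.78656005859375), (122.81265258789062, 124.4924545288086), 153.54391479492188)
```

```bash
python3 -m crank '[{"delta_pos":[9,8,0],"rotation":[0,0,0]},{"delta_pos":[0,0,-36],"rotation":[0,0,0]},{"delta_pos":[0,0,-36],"rotation":[0,0,0]},{"delta_pos":[0,0,-30],"rotation":[0,0,0]},{"delta_pos":[0,0,0],"rotation":[0,0,0]}]'
python3 - <<'E'
from h import *
o=env.observe();print(o['tcp_pos'],o['ft_force'])
snap('wrist','w2.png')
E
```

```text
time: 2.17
tcp_pos: [0.5565, -0.1027, 0.1027]
tcp_rot: [-0.146, -0.687, -0.151, 0.695]
ft_force: [-1.3, 1.0, -1.6]
finger_gap: 0.085
[ 0.55651391 -0.10270839  0.1027119 ] [-1.28747756  0.96584366 -1.5824627 ]
```

View pics/w2.png

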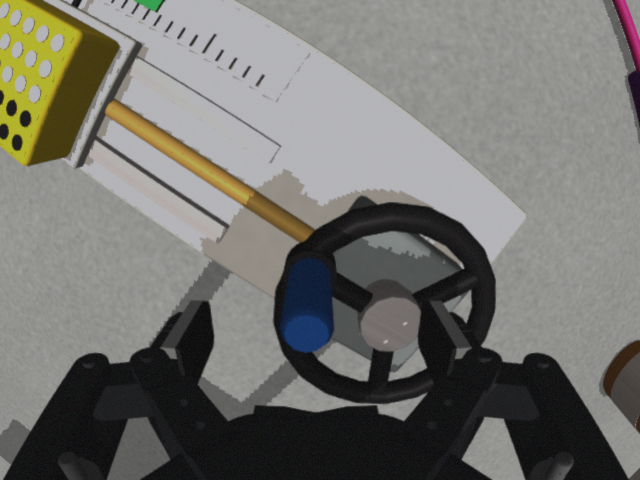

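```bash
python3 -m crank '[{"delta_pos":[0,0,0],"rotation":[0,0,0]},{"delta_pos":[0,0,0],"rotation":[0,0,0]}]'
python3 -m crank '[{"delta_pos":[4,2,-7],"rotation":[0,0,0]},{"delta_pos":[0,0,0],"rotation":[0,0,0]},{"delta_pos":[0,0,0],"rotation":[0,0,0]}]'
python3 - <<'E'
from h import *
o=env.observe();print(o['tcp_pos'],o['ft_force'])
snap('wrist','w3.png');c=env.get_calibration('wrist')
im=cv2.imread('pics/w3.png');b=cv2.inRange(cv2.cvtColor(im,cv2.COLOR_BGR2HSV),(100,120,40),(125,255,255))
l,_,s,ce=cv2.connectedComponentsWithStats(b);i=1+np.argmax(s[1:,4]);x,y,w,h,_=s[i];print(s[i])
print(fe(c,(x+w/2-1,y+h-18),.135))
E
```

```text
time: 2.38
tcp_pos: [0.5627, -0.1041, 0.113]
tcp_rot: [0.15, 0.693, 0.148, -0.689]
ft_force: [0.2, -0.3, 0.4]
finger_gap: 0.0854
time: 2.63
tcp_pos: [0.5653, -0.1011, 0.1032]
tcp_rot: [0.149, 0.692, 0.149, -0.691]
ft_force: [0.5, -0.3, 0.2]
finger_gap: 0.0853
[ 0.56530048 -0.10112206  0.103227  ] [ 0.51505443 -0.33901761  0.24891334]
[ 276  275   52   95 3955]
[ 0.56205375 -0.09754915  0.135     ]
```

View pics/w3.png

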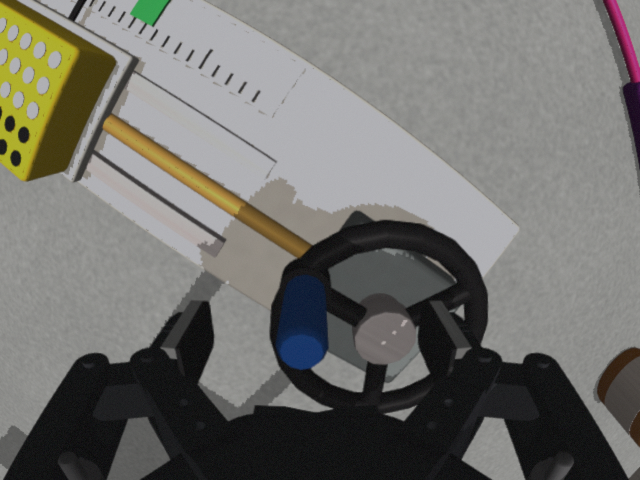

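```bash
python3 -m crank '[{"delta_pos":[-4,1,-5],"rotation":[0,0,0]},{"delta_pos":[0,0,0],"rotation":[0,0,0]},{"delta_pos":[0,0,0],"rotation":[0,0,0]},{"delta_pos":[0,0,0],"rotation":[0,0,0]}]'
python3 -m crank '[{"delta_pos":[0,0,0],"rotation":[0,0,0]},{"delta_pos":[0,0,0],"rotation":[0,0,0]},{"delta_pos":[0,0,0],"rotation":[0,0,0]},{"delta_pos":[0,0,0],"rotation":[0,0,0]},{"delta_pos":[0,0,0],"rotation":[0,0,0]}]' -1 25
python3 -m crank '[{"delta_pos":[0,0,0],"rotation":[0,0,0]},{"delta_pos":[0,0,0],"rotation":[0,0,0]},{"delta_pos":[0,0,0],"rotation":[0,0,0]},{"delta_pos":[0,0,0],"rotation":[0,0,0]},{"delta_pos":[0,0,0],"rotation":[0,0,0]}]'
python3 - <<'E'
from h import *
o=env.observe();print(o['tcp_pos'],o['ft_force'])
snap('wrist','w4.png')
E
```

```text
time: 3.02
tcp_pos: [0.5605, -0.1001, 0.0972]
tcp_rot: [-0.149, -0.691, -0.149, 0.691]
ft_force: [0.7, 0.0, -0.4]
finger_gap: 0.0856
time: 3.43
tcp_pos: [0.5607, -0.1001, 0.0974]
tcp_rot: [0.149, 0.691, 0.149, -0.691]
ft_force: [-0.0, 0.7, -0.3]
finger_gap: 0.0256
time: 3.85
tcp_pos: [0.5608, -0.0993, 0.0976]
tcp_rot: [0.149, 0.691, 0.15, -0.691]
ft_force: [-0.4, 3.9, 3.3]
finger_gap: 0.0191
[ 0.56077469 -0.09934415  0.09761276] [-0.44333527  3.88868234  3.27533895]
```

View pics/w4.png

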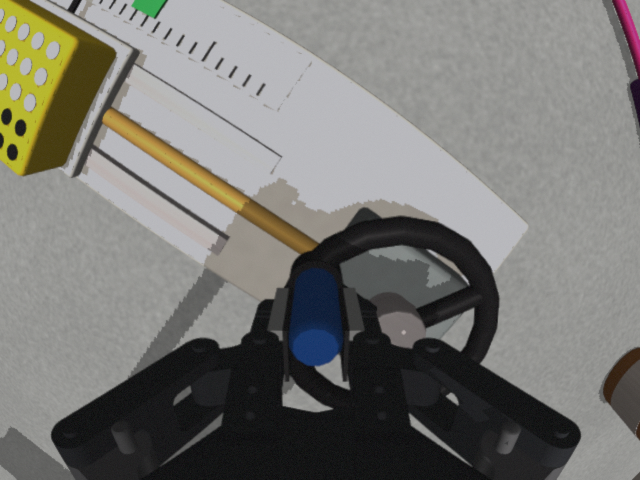

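```bash
python3 -c "
import numpy as np
a=np.radians(80+np.arange(0,286,13));p=50*np.c_[np.cos(a),np.sin(a)];
for i,d in enumerate(np.diff(p,axis=0)):print(i+1,(i+1)*13,d.round(1),p[i+1].round(1))"
```

```text
1 13 [-11.3   0.7] [-2.6 49.9]
2 26 [-11.2  -1.9] [-13.8  48.1]
3 39 [-10.5  -4.3] [-24.2  43.7]
4 52 [-9.2 -6.6] [-33.5  37.2]
5 65 [-7.5 -8.5] [-41.   28.7]
6 78 [-5.4 -9.9] [-46.4  18.7]
7 91 [ -3.  -10.9] [-49.4   7.8]
8 104 [ -0.5 -11.3] [-49.9  -3.5]
9 117 [  2.1 -11.1] [-47.8 -14.6]
10 130 [  4.5 -10.4] [-43.3 -25. ]
11 143 [ 6.7 -9.1] [-36.6 -34.1]
12 156 [ 8.6 -7.4] [-28.  -41.5]
13 169 [10.  -5.2] [-17.9 -46.7]
14 182 [11.  -2.8] [ -7.  -49.5]
15 195 [11.3 -0.3] [  4.4 -49.8]
16 208 [11.1  2.3] [ 15.5 -47.6]
17 221 [10.3  4.7] [ 25.8 -42.9]
18 234 [9.  6.9] [ 34.7 -36. ]
19 247 [7.2 8.7] [ 41.9 -27.2]
20 260 [ 5.1 10.1] [ 47.  -17.1]
21 273 [ 2.6 11. ] [49.6 -6.1]
```

```bash
python3 -m crank '[{"delta_pos":[-11.3,0.7,0],"rotation":[0,0,0]},{"delta_pos":[-11.2,-1.9,0],"rotation":[0,0,0]},{"delta_pos":[-10.5,-4.3,0],"rotation":[0,0,0]},{"delta_pos":[0,0,0],"rotation":[0,0,0]},{"delta_pos":[0,0,0],"rotation":[0,0,0]}]'
```

```text
time: 4.32
tcp_pos: [0.5257, -0.1047, 0.0976]
tcp_rot: [-0.148, -0.69, -0.15, 0.692]
ft_force: [-6.4, 6.4, 6.9]
finger_gap: 0.0189
```

```bash
python3 -m crank '[{"delta_pos":[-9.2,-6.6,0],"rotation":[0,0,0]},{"delta_pos":[-7.5,-8.5,0],"rotation":[0,0,0]},{"delta_pos":[-5.4,-9.9,0],"rotation":[0,0,0]},{"delta_pos":[0,0,0],"rotation":[0,0,0]},{"delta_pos":[0,0,0],"rotation":[0,0,0]}]'
python3 -m crank '[{"delta_pos":[-3,-10.9,0],"rotation":[0,0,0]},{"delta_pos":[-0.5,-11.3,0],"rotation":[0,0,0]},{"delta_pos":[2.1,-11.1,0],"rotation":[0,0,0]},{"delta_pos":[0,0,0],"rotation":[0,0,0]},{"delta_pos":[0,0,0],"rotation":[0,0,0]}]'
```

```text
time: 4.73
tcp_pos: [0.503, -0.1319, 0.0975]
tcp_rot: [-0.149, -0.689, -0.148, 0.693]
ft_force: [-7.5, 0.7, 6.9]
finger_gap: 0.0191
time: 5.15
tcp_pos: [0.5038, -0.1665, 0.0976]
tcp_rot: [-0.15, -0.691, -0.147, 0.692]
ft_force: [-5.2, -4.5, 4.1]
finger_gap: 0.0192
```

```bash
python3 -m crank '[{"delta_pos":[4.5,-10.4,0],"rotation":[0,0,0]},{"delta_pos":[6.7,-9.1,0],"rotation":[0,0,0]},{"delta_pos":[8.6,-7.4,0],"rotation":[0,0,0]},{"delta_pos":[0,0,0],"rotation":[0,0,0]},{"delta_pos":[0,0,0],"rotation":[0,0,0]}]'
python3 -m crank '[{"delta_pos":[10,-5.2,0],"rotation":[0,0,0]},{"delta_pos":[11,-2.8,0],"rotation":[0,0,0]},{"delta_pos":[11.3,-0.3,0],"rotation":[0,0,0]},{"delta_pos":[0,0,0],"rotation":[0,0,0]},{"delta_pos":[0,0,0],"rotation":[0,0,0]}]'
python3 - <<'E'
from h import *
snap('top','t5.png');snap('scene','s5.png')
E
```

```text
time: 5.57
tcp_pos: [0.5255, -0.1916, 0.0976]
tcp_rot: [0.15, 0.692, 0.148, -0.69]
ft_force: [1.5, -0.6, 2.6]
finger_gap: 0.0194
time: 5.98
tcp_pos: [0.5572, -0.1977, 0.0976]
tcp_rot: [0.149, 0.692, 0.15, -0.69]
ft_force: [1.3, 4.2, 3.3]
finger_gap: 0.0195
```

View pics/s5.png

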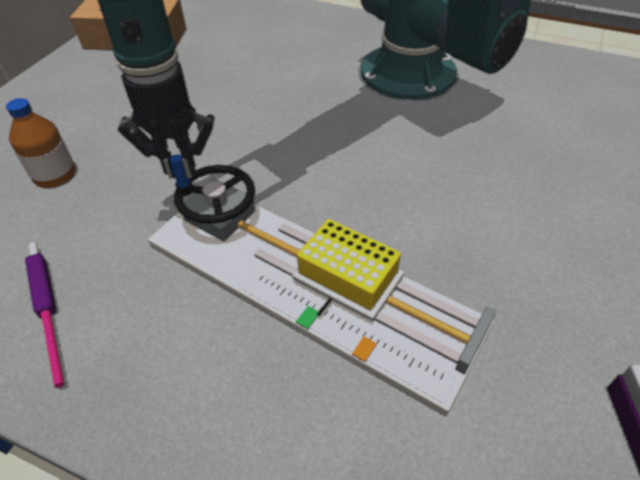

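Held handle at (180,170), pointer tip near (324,306), just right of the green tab (308,317): moving the right way and about 13 mm remain, as planned.

```bash
python3 -m crank '[{"delta_pos":[11.1,2.3,0],"rotation":[0,0,0]},{"delta_pos":[10.3,4.7,0],"rotation":[0,0,0]},{"delta_pos":[9,6.9,0],"rotation":[0,0,0]},{"delta_pos":[0,0,0],"rotation":[0,0,0]},{"delta_pos":[0,0,0],"rotation":[0,0,0]}]'
python3 -m crank '[{"delta_pos":[7.2,8.7,0],"rotation":[0,0,0]},{"delta_pos":[5.1,10.1,0],"rotation":[0,0,0]},{"delta_pos":[2.6,11,0],"rotation":[0,0,0]},{"delta_pos":[0,0,0],"rotation":[0,0,0]},{"delta_pos":[0,0,0],"rotation":[0,0,0]}]'
python3 - <<'E'
from h import *
for n,b in(('top',(170,480,140,290)),('scene',(230,420,210,360))):
    im=snap(n,n[0]+'6.png')[:,:,::-1][b[2]:b[3],b[0]:b[1]]; f=2.5 if n=='top' else 4
    cv2.imwrite(f'pics/z6{n}.png',cv2.resize(im,None,fx=f,fy=f,interpolation=cv2.INTER_CUBIC))
E
```

```text
time: 6.5
tcp_pos: [0.5856, -0.1836, 0.0976]
tcp_rot: [-0.149, -0.69, -0.15, 0.692]
ft_force: [-3.2, 4.9, 5.7]
finger_gap: 0.0194
time: 6.92
tcp_pos: [0.5998, -0.1549, 0.0976]
tcp_rot: [-0.149, -0.69, -0.149, 0.692]
ft_force: [-3.2, 3.4, 6.3]
finger_gap: 0.0194
```

View pics/z6top.png

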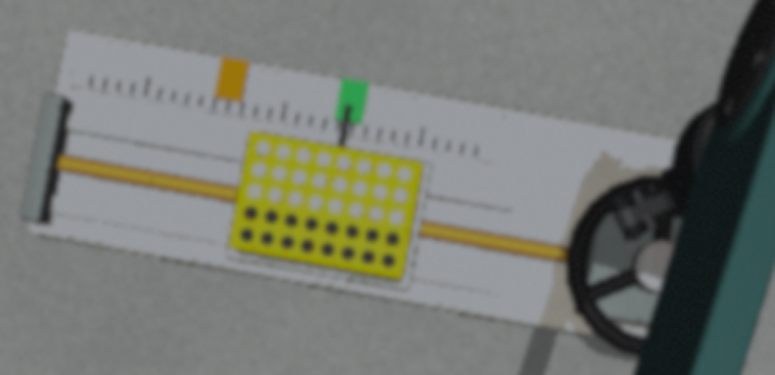

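View pics/z6scene.png

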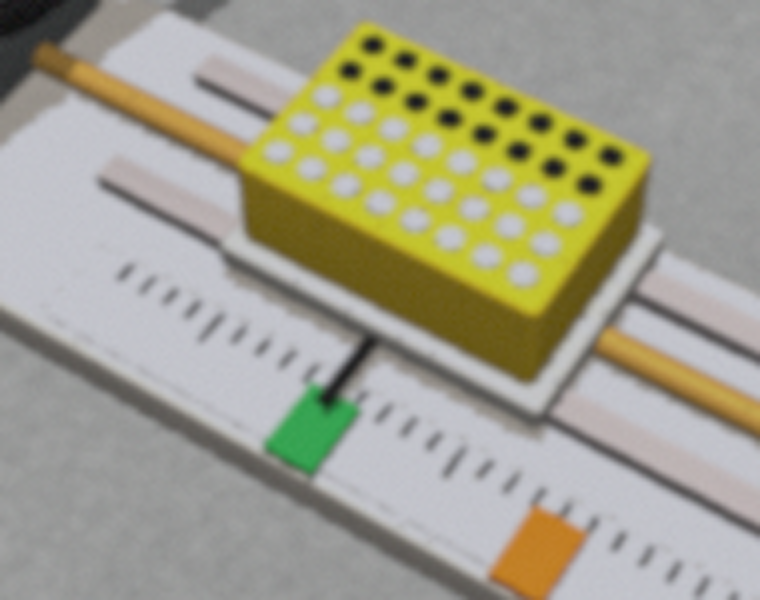

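The pointer's tip lies over the middle of the green tab in both views (top zoom 347,107 against tab 352,101; scene zoom 327,402 against 313,428, along the tab's axis). Releasing.

```bash
python3 -m crank '[{"delta_pos":[0,0,0],"rotation":[0,0,0]},{"delta_pos":[0,0,0],"rotation":[0,0,0]},{"delta_pos":[0,0,0],"rotation":[0,0,0]},{"delta_pos":[0,0,0],"rotation":[0,0,0]},{"delta_pos":[0,0,0],"rotation":[0,0,0]}]' 1
python3 -m crank '[{"delta_pos":[0,0,0],"rotation":[0,0,0]},{"delta_pos":[0,0,0],"rotation":[0,0,0]},{"delta_pos":[0,0,20],"rotation":[0,0,0]},{"delta_pos":[0,0,30],"rotation":[0,0,0]},{"delta_pos":[0,0,35],"rotation":[0,0,0]}]'
python3 -m crank '[{"delta_pos":[0,0,35],"rotation":[0,0,0]},{"delta_pos":[0,0,0],"rotation":[0,0,0]},{"delta_pos":[0,0,0],"rotation":[0,0,0]},{"delta_pos":[0,0,0],"rotation":[0,0,0]},{"delta_pos":[0,0,0],"rotation":[0,0,0]}]'
python3 - <<'E'
from h import *
print(env.observe()['ft_force'])
a=[]
for n,b in(('top',(250,410,140,220)),('scene',(230,420,210,360))):
    im=snap(n,n[0]+'7.png')[:,:,::-1][b[2]:b[3],b[0]:b[1]]; 
    a.append(cv2.resize(im,(640,320) if n=='top' else (354,280),interpolation=cv2.INTER_CUBIC))
c=np.zeros((600,640,3),np.uint8);c[:320]=a[0];c[320:,:354]=a[1];cv2.imwrite('pics/z7.png',c)
E
```

```text
time: 7.43
tcp_pos: [0.6013, -0.1557, 0.0968]
tcp_rot: [-0.149, -0.691, -0.149, 0.692]
ft_force: [0.3, 0.4, -0.6]
finger_gap: 0.0783
time: 7.85
tcp_pos: [0.6002, -0.155, 0.1804]
tcp_rot: [-0.148, -0.689, -0.15, 0.693]
ft_force: [0.6, 0.2, 0.1]
finger_gap: 0.0853
time: 8.27
tcp_pos: [0.6008, -0.1552, 0.2153]
tcp_rot: [-0.148, -0.69, -0.15, 0.692]
ft_force: [0.5, -0.1, 0.0]
finger_gap: 0.0854
[ 0.47407808 -0.11746523  0.02672618]
```

View pics/z7.png

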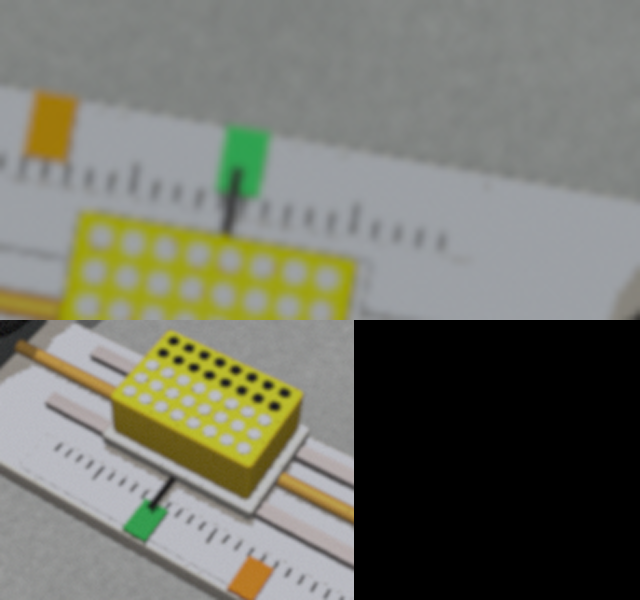

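View pics/s7.png

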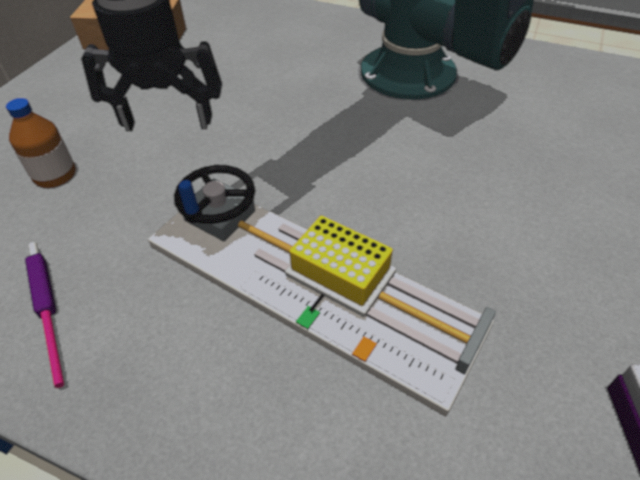

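The gripper is clear of the handle. The pointer tip (236,172 in the top zoom) is over the green tab, about 3 mm from its centre, and within tolerance in both views.

```bash
python3 -c "
from cell import env
print(env.sign_off())"
```

```text
the job is handed in; nothing more can be done
None
```

The pointer now stands over the green mark, and I've handed the job in. I gripped the blue handle from above, turned the wheel about 273° anticlockwise, then opened the gripper and raised it straight up to about 0.215 m.

- **Pointer position:** after release, both the top and scene cameras show the pointer tip on the green tab, about 3 mm or less from its centre (10 mm allowed). The carriage hadn't visibly moved since before release.
- **Forces and time:** the wrist force readings stayed under about 12 N while turning and dropped to about 0.5 N (free of contact) after release. The clock read about 8.4 s at the end. The gripper stayed at the wheel, well away from the carriage and its rack.
- **Disagreements:** the cameras differed by 3 to 6 mm in absolute position along the slide, so I relied on the pointer's offset from the mark within each image. The arm also took a few tenths of a second to settle after fast moves, so I corrected its position before gripping.

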